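Clamp a bar in the fixture by spinning its wing nut down

ROBOT

A 6-joint arm with a two-finger parallel gripper is mounted at the origin on a cart in front of the work surface, level with it; the furniture and walls round the work are solid. World frame = base frame: x ahead of the robot, y to its left, z up, the work surface at z = 0. Lengths are in m, angles in rad, forces in N, time in s.
With the tool pointing down it reaches from about 0.325 to 0.775 m from the base axis. Payload 5.5 kg.
Tool frame: the origin (TCP) lies at the very end of the fingers, on their centre line; the grasp point (between the pads) lies behind it (arm.grasp_offset is the z of the grasp point in the tool frame, in m); z points along the fingers, y is the direction in which the jaws open and shut (so a half turn about z gives the same grasp; the last joint's range is limited). The gripper opens to 88 mm and grips with 3 to 60 N. Pads are 20 mm wide; open, the fingers measure 115 mm over their backs; the gripper's body (75 mm by 178 mm) begins 61 mm behind the grasp point.
Start: joints at [-1.31, 0.091, 1.231, -0, 1.82, -0.057], TCP at [0.187, -0.57, 0.223] pointing down, gripper open.
Joint ranges: [-2.87, 2.87], [-0.86, 2.18], [0.17, 2.46], [-1.51, 4.65], [0.06, 2.69], [-2.65, 2.65]. Speed limits (rad/s): [2.57, 2.57, 3.01, 3.14, 3.14, 3.14].

INTERFACE

Orientations are given as a rotation vector (axis times angle).
In Python, from workcell import arm gives the robot as it stands.
- The arm moves only by the tool send_rows, never from a script. Its argument "plan" is a list of rows, each a list of 3 entries, a list of its own where there are three numbers: the shift along the tool's x, y, z in m, then the turn, a rotation vector about the tool's x, y, z in rad, then the opening in per cent of the stroke, from 0 (shut) to 100 (fully open). A call has 1 to 8 rows; each row is the pose to reach, as a shift and turn from the pose measured when the call began, along the tool's axes at that moment; what a row does not reach only later rows make up. A row lasts 1/10 s, in which the tool goes at most 50 mm and 8.59 degrees, less where a joint would pass 70% of its speed; a pose out of reach is approached as far as the arm can. A call with a gripper value outside its range is refused whole. The fingers move at their own pace and stop on an object; the grip force is fixed at half the most. Time passes only in rows, so rows that repeat a pose let the fingers close. It gives the time, the measured TCP pose, the force and the opening at its end, in the units of the state.
- arm.observe(): the state, without advancing time (a new reading comes with each control period).
- arm.capture(name): name is "scene" or "top"; returns a dict with "frame" (480x640x3 uint8, red, green, blue), "range_z" (480x640 float32, m along the optical axis (not along the pixel's ray), 0 where there is no reading), "fx", "fy", "cx", "cy" (pixels), "k1" (the pictures are not rectified: a ray, as slopes to the right and down, at radius r is drawn at 1 + k1 r^2 times it, then the intrinsics apply), "position" and "rotation" of the camera in the world. Camera axes: x right, y down, z forward; pixel columns grow to the right and rows downward; lengths in m; the calibration is good to about 2 mm. A picture is of the moment at which its call begins.
- arm.close_job(): hands the job in, once; it reports no verdict.
The state is a dict: "clock": time; "joint_pos": joint angles; "qd": joint speeds; "joint_torque": joint torques, N m; "tool_pos": TCP position; "tcp_rot": TCP orientation; "contact_force": force on the tool from outside, world axes, zero at the start; "torque": the same for the moment, N m; "gripper_width": finger opening in m.
Only numpy, scipy, OpenCV 4.12 (cv2) and the standard library are available. Lean on these libraries where they do the work, as an engineer would, in place of code of your own. Each camera call takes 0.05 s, during which the arm holds its last target.

TASK

Slide the flat steel bar along its channel in the clamping fixture until its end is fully home against the end stop, then run the big wing nut down clockwise, stroking its wings round with the fingertips, until the strap is tight on the bar and the nut will not turn further. Only push: do not take a wing between the fingers, do not lift the bar, and leave the loose things on the bench where they are.

Things in the scene. Friction and masses are not known exactly. Their poses are not given: they have to be found in the camera images.
- fixture: Clamping fixture fixed to the bench: dark steel base plate x -85 to 65, y -85 to 125 mm, 12 high. Origin on the bench on the axis of its upright stud (20 mm thick, top z 56) that carries strap and wing nut; z up. Behind the stud a heel block with cheeks to z 36, x 25 to 47, y +/-28. All else but strap and nut is below z 30. Sizes of the other things are in this frame, mm.
- stop_face (a point): Foot of the end stop's face, at (-45.5, -50, 12) in the fixture frame, same axes. The stop is a block 62 x 24, 18 high, at the -y end of a channel that runs along y: floor z 12, 43 wide, centred on x -45.5, between two low aluminium rails (tops z 20, y -30 to 120). The +y end is open.
- bar_mid (a point): Centre of the loose flat steel bar, 160 x 40 x 10 mm, lying flat in the channel (1.5 mm play each side) under the strap; its x axis runs along its length to the fixture's +y. It starts 20 to 45 mm short of the end stop with its free +y end beyond the strap, and slides to -y with 2 to 5 N; home, its centre is at fixture (-45.5, 30, 17).
- wing_top (a point): Point on the wing nut's axis, level with its wing tops: z 76 with the nut up, 72 tight; turns and sinks with the nut. x axis along one wing, the other opposite. Wings: upright round lobes 7 mm thick, 32 in diameter, centred 31 from the axis, 94 across the tips, from 32 below this point up to it. Hub 30 in diameter, top 20 below it; stud top 16 to 20 below it.
- wing_nut (a joint): Turn of the wing nut in rad, growing clockwise seen from above (tightening). Starts at 0 to 1.2, stops hard at 6.6 with the strap tight on the bar (first touch about 6.4). Nut and strap sink 4 mm a turn. It stays where it is left; turning takes about 0.06 N m (2 N at a wing).
- bar: The same bar as a body; origin at the centre of its underside.
- slug: Bystander: turned steel slug 44 mm diameter, 45 high, standing on the bench on the -y side of the fixture. Origin at the centre of its underside.
- hex_nut: Bystander: black hex nut 36 x 41 x 19 mm on the bench off the fixture's +x +y corner. Origin at the centre of its underside.
- spanner: Bystander: combination spanner 226 x 37 x 6 mm on the bench to the robot's right of the fixture.
- pliers: Bystander: pliers 192 x 65 x 13 mm on the bench to the robot's left.
- chisel: Bystander: cold chisel 172 x 24 x 16 mm on the bench to the robot's right.
- strap: The steel clamp strap, x -69 to 42, y -18 to 18 in the fixture frame, 12 mm thick, with the wing nut on it. Origin on the stud axis at its underside; only the nut moves it, straight down, from 4 mm above the bar's top to pressing on it.

How it is judged:
On the way, in this order (a step that is already met when the one before it is completed fails the run):
1. the bar is home against the end stop, with the nut not yet tight (y of bar_mid in the frame of fixture between 0.027 and 0.0325 m and z of bar_mid in the frame of fixture between 0.014 and 0.0195 m and value of joint wing_nut below 5.5 rad), for 0.2 s.
2. the wing nut is run down tight (value of joint wing_nut above 6.25 rad), for 0.2 s.
At the end, for the whole second after the job is handed in: The bar lies flat in the channel with its end within 2.5 mm of the end stop, and the wing nut is within 0.35 rad of its hard stop at 6.6, so that the strap presses on the bar; both at rest (y of bar_mid in the frame of fixture between 0.027 and 0.0325 m and z of bar_mid in the frame of fixture between 0.014 and 0.0195 m and value of joint wing_nut above 6.25 rad and contact force between strap and bar above 1 N and linear speed of bar below 0.01 m/s and velocity of joint wing_nut below 0.1 rad/s and angle between the x axis of bar and the y axis of fixture, either way round below 0.08 rad); the robot touches nothing.
It fails at once if a wing of the nut is taken between the fingers (contact force between the fingers and strap above 0.5 N and y of the grasp point in the frame of wing_top between -0.005 and 0.005 m and z of the grasp point in the frame of wing_top below 0.014 m and (x of the grasp point in the frame of wing_top between 0.014 and 0.06 m or x of the grasp point in the frame of wing_top between -0.06 and -0.014 m)).
It fails at once if the bar is lifted or tipped out of its channel (z of bar_mid in the frame of fixture above 0.024 m).
It fails at once if a loose bystander is moved more than 20 mm (distance of any of slug, hex_nut, spanner, pliers, chisel from where it was at the start of the episode above 0.02 m).
It also fails if it takes over 72 s, if anything falls off the work surface, if the arm or the gripper's body presses on something with over 40 N, if the wrist force passes 120 N, or if a joint passes its speed limit or range.

## Working session

There is one attempt and no reset: what is moved stays moved. The work goes in short steps, Python scripts to look and compute and a tool call to move; the robot and the scene stay as the last step left them, time stands still between calls to the robot, and variables do not carry over. Pictures are saved under pics/ and viewed, and the job is handed in when it is done.

Besides the shell and the picture viewer there is one more tool, called by a JSON object that holds its "fn" and its "kwargs", one argument or row to a line. send_rows: Moves the arm, as the interface text tells. Its arguments: {"type":"object","properties":{"plan":{"type":"array"}},"required":["plan"]}

```bash
mkdir -p pics; ls; python3 - <<'E'
from workcell import arm
import cv2,numpy as np
print(arm.observe(), arm.grasp_offset)
for n in("scene","top"):
    c=arm.capture(n); cv2.imwrite(f"pics/{n}0.png",c["frame"][:,:,::-1]); np.savez(f"pics/{n}0.npz",**c)
    print(n,{k:c[k] for k in c if k not in("frame","range_z")})
E
```

```text
pics
{'clock': 0.0, 'joint_pos': array([-1.30970391e+00,  9.18383992e-02,  1.23187166e+00,  1.82570116e-05,
        1.81981145e+00, -5.66647431e-02]), 'qd': array([ 0.00020755, -0.00071549,  0.00034374,  0.00114519, -0.00104139,
       -0.00128829]), 'joint_torque': array([-1.50175176e-03, -4.46444678e+01, -4.06450224e+01,  6.96792011e-02,
        2.92780646e-02, -1.34856132e-04]), 'tool_pos': array([ 0.18740871, -0.56966454,  0.22152718]), 'tcp_rot': array([-3.10012779e+00, -4.96737630e-01,  2.81325170e-04]), 'contact_force': array([0.17745182, 0.2092092 , 1.23947052]), 'torque': array([ 0.0013989 , -0.04853901, -0.02354697]), 'gripper_width': 0.08763187264835402} -0.0187
scene {'fx': 475.9661348351607, 'fy': 475.9661348351607, 'cx': 318.990628474642, 'cy': 238.2171810318873, 'k1': -0.1086221560123681, 'position': array([-0.04039581,  0.89662095,  0.83820625]), 'rotation': array([-0.73345218,  2.49901532, -1.28076013])}
top {'fx': 460.90280285414565, 'fy': 460.90280285414565, 'cx': 320.8159202391147, 'cy': 239.41106025167818, 'k1': -0.004639314894955413, 'position': array([0.35089917, 0.00151524, 1.16884446]), 'rotation': array([-2.18075862,  2.12555493, -0.17117005])}
```

View pics/scene0.png

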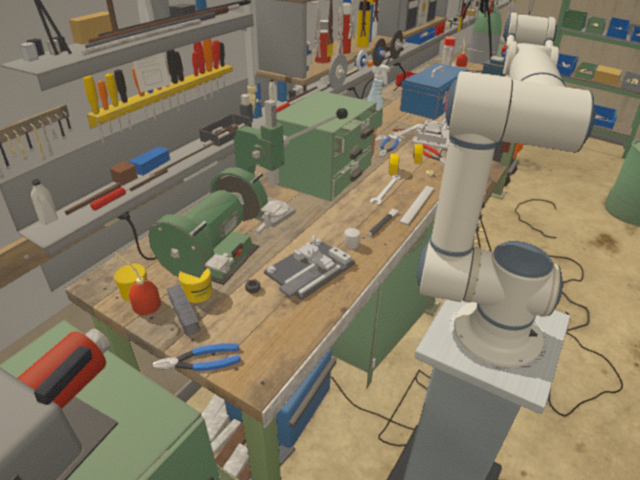

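View pics/top0.png

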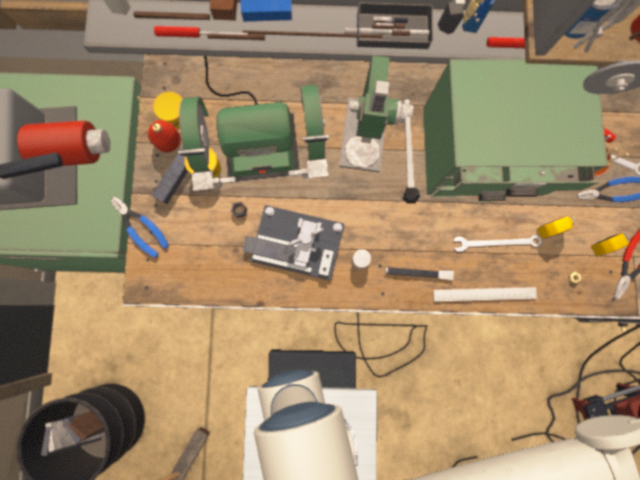

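The top view shows the fixture around (295,240), with the bar sticking out at the left (~250,245) and the nut around (305,240). I'll enlarge it.

```bash
cat > h.py <<'E'
import numpy as np,cv2
from scipy.spatial.transform import Rotation as R
def ray(c,u,v):
    K=np.array([[c["fx"],0,c["cx"]],[0,c["fy"],c["cy"]],[0,0,1]],float)
    p=cv2.undistortPoints(np.array([[[u,v]]],float),K,np.array([float(c["k1"]),0,0,0]))[0,0]
    return np.array([p[0],p[1],1.])
def at_z(c,u,v,z):
    d=R.from_rotvec(c["rotation"]).apply(ray(c,u,v)); o=c["position"]
    return o+d*(z-o[2])/d[2]
def by_depth(c,u,v):
    return c["position"]+R.from_rotvec(c["rotation"]).apply(ray(c,u,v)*c["range_z"][int(round(v)),int(round(u))])
def cloud(c,u0,u1,v0,v1):
    uu,vv=np.meshgrid(np.arange(u0,u1),np.arange(v0,v1))
    K=np.array([[c["fx"],0,c["cx"]],[0,c["fy"],c["cy"]],[0,0,1]],float)
    p=cv2.undistortPoints(np.stack([uu,vv],-1).reshape(-1,1,2).astype(float),K,np.array([float(c["k1"]),0,0,0]))[:,0]
    z=c["range_z"][v0:v1,u0:u1].ravel()
    P=np.c_[p*z[:,None],z]
    W=c["position"]+R.from_rotvec(c["rotation"]).apply(P)
    W[z==0]=np.nan
    return W.reshape(v1-v0,u1-u0,3)
def project(c,P):
    rm=R.from_rotvec(c["rotation"]).inv()
    q=rm.apply(np.atleast_2d(P)-c["position"]); s=q[:,:2]/q[:,2:]
    r2=(s**2).sum(1,keepdims=True); s=s*(1+c["k1"]*r2)
    return s*[c["fx"],c["fy"]]+[c["cx"],c["cy"]]
def crop(c,u0,u1,v0,v1,k,name):
    im=c["frame"][v0:v1,u0:u1,::-1]; cv2.imwrite(name,cv2.resize(im,None,fx=k,fy=k,interpolation=cv2.INTER_CUBIC))
E
python3 - <<'E'
from h import *
t=dict(np.load("pics/top0.npz")); s=dict(np.load("pics/scene0.npz"))
crop(t,235,355,195,285,6,"pics/t0c.png"); crop(s,255,365,225,305,7,"pics/s0c.png")
W=cloud(t,235,355,195,285)
np.set_printoptions(linewidth=250)
z=W[...,2]*1000
h=np.clip(z,0,80)/80*255
cv2.imwrite("pics/t0h.png",cv2.resize(cv2.applyColorMap(np.nan_to_num(h).astype(np.uint8),cv2.COLORMAP_JET),None,fx=6,fy=6,interpolation=cv2.INTER_NEAREST))
E
```

```text
(no output)
```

View pics/t0c.png

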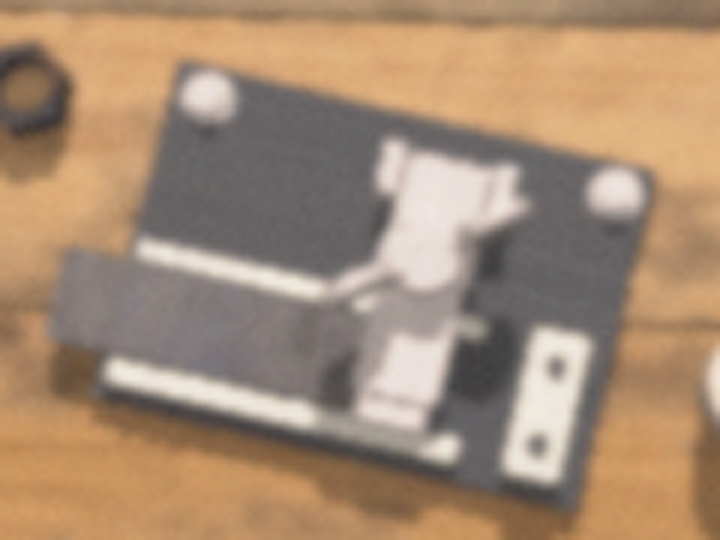

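View pics/s0c.png

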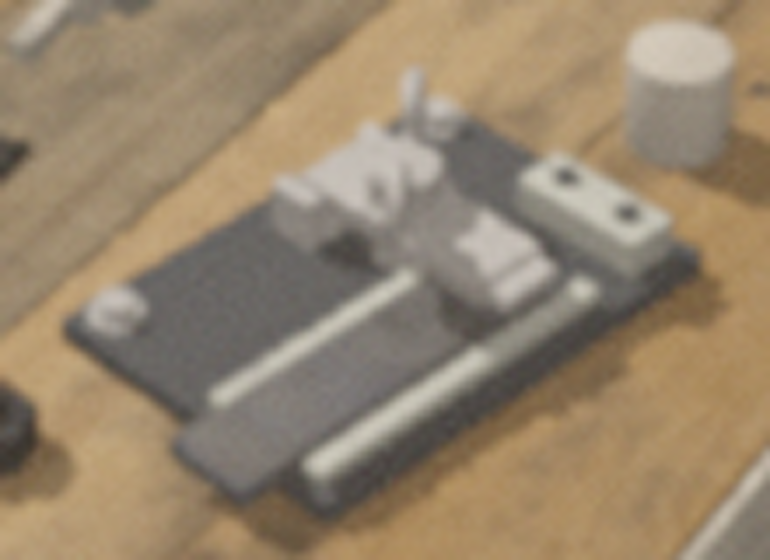

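View pics/t0h.png

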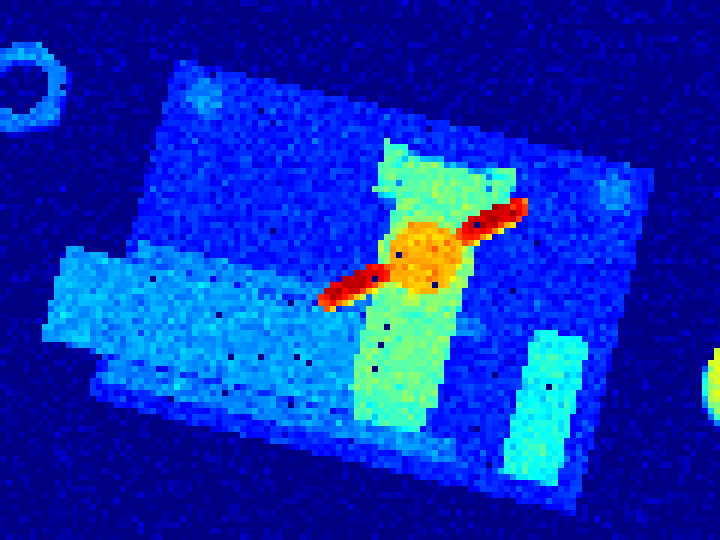

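```bash
cat > fit.py <<'E'
from h import *
from scipy.optimize import least_squares
t=dict(np.load("pics/top0.npz"))
C=lambda a,b:(235+a/6,195+b/6)
px=[(182,62),(653,172),(575,508),(95,390)]
F=np.array([[65,125],[65,-85],[-85,-85],[-85,125]])/1000
P=np.array([at_z(t,*C(*p),.012)[:2] for p in px])
def f(q,F=F):
    c,s=np.cos(q[2]),np.sin(q[2]); return F@np.array([[c,s],[-s,c]])+q[:2]
r=least_squares(lambda q:(f(q)-P).ravel(),[.38,.05,0.2]); print(r.x,np.degrees(r.x[2])); print((f(r.x)-P)*1000)
W=cloud(t,235,355,195,285).reshape(-1,3); W=W[~np.isnan(W[:,0])]
c,s=np.cos(r.x[2]),np.sin(r.x[2])
L=(W[:,:2]-r.x[:2])@np.array([[c,-s],[s,c]])
Z=W[:,2]; rr=np.hypot(*L.T)
w=(Z>.066)&(rr<.06); print("wing z",np.percentile(Z[w],[5,50,95]),w.sum())
hub=(Z>.048)&(Z<.064)&(rr<.03); print("hub c",L[hub].mean(0)*1000,np.median(Z[hub]))
for sg in(1,-1):
    q=w&(L[:,1]*sg>0); m=L[q].mean(0); print("wing",m*1000,np.degrees(np.arctan2(*m[::-1])),L[q].min(0),L[q].max(0))
u=L[w]; print("ctr",(L[w&(L[:,1]>0)].mean(0)+L[w&(L[:,1]<0)].mean(0))/2*1000)
b=(Z>.016)&(Z<.028)&(abs(L[:,0]+.0455)<.015)&(L[:,1]>.03)
print("bar ymax",np.percentile(L[b][:,1],[98,99,100]),np.median(Z[b]), "past125 x", L[(Z>.014)&(L[:,1]>.128)&(Z<.03)&(abs(L[:,0]+.0455)<.04)][:,0].min(),L[(Z>.014)&(L[:,1]>.128)&(Z<.03)&(abs(L[:,0]+.0455)<.04)][:,0].max())
st=(Z>.027)&(Z<.034)&(L[:,1]<-.04)&(L[:,0]<-.005); print("stop",L[st].min(0),L[st].max(0),L[st].mean(0))
for n,px in dict(barA=(68,250),barB=(50,338)).items():
    p=at_z(t,*C(*px),.022)[:2]-r.x[:2]; print(n,np.array([[c,s],[-s,c]])@p*1000)
E
python3 fit.py
```

```text
[ 0.5166282   0.02335992 -0.21032871] -12.050947471584694
[[ 3.03758989  1.2789206 ]
 [ 1.32367989 -2.26811486]
 [-1.9971962  -1.08121013]
 [-2.36407357  2.07040438]]
wing z [0.06741906 0.07290265 0.07738335] 70
hub c [-0.48370116  1.20805543] 0.05614884484837113
wing [-19.6321587   25.61239705] 127.4705260698883 [-0.02897655  0.01386541] [-0.01034754  0.0378576 ]
wing [ 18.52574362 -21.68337104] -49.490230355826135 [ 0.00976501 -0.03380227] [ 0.02892608 -0.01156672]
ctr [-0.55320754  1.96451301]
bar ymax [0.14795431 0.14916947 0.15047077] 0.0225570682395545 past125 x -0.06617160199125068 -0.025985942152601315
stop [-0.07639835 -0.1273162 ] [-0.01501927 -0.04799659] [-0.04523325 -0.06175192]
barA [-28.65349908 147.79710544]
barB [-66.25393762 145.61238843]
```

```bash
cat >> h.py <<'E'
O=np.array([.5166,.0241]); TH=-.2103
cc,ss=np.cos(TH),np.sin(TH)
def f2w(x,y): return O+np.array([cc*x-ss*y,ss*x+cc*y])/1000
def w2f(p): d=(np.asarray(p)[:2]-O)*1000; return np.array([cc*d[0]+ss*d[1],-ss*d[0]+cc*d[1]])
def delta(o,x,y,z,yaw=TH+np.pi/2):
    "tool-frame shift and turn from state o to fixture-frame x,y,z mm with tool down"
    T=R.from_rotvec(o["tcp_rot"]); a=yaw/2
    G=R.from_rotvec(np.pi*np.array([np.cos(a),np.sin(a),0]))
    w=f2w(x,y); d=np.array([*w,z/1000])-o["tool_pos"]
    return T.inv().apply(d),(T.inv()*G).as_rotvec()
def where(o): return w2f(o["tool_pos"]),o["tool_pos"][2]*1000
E
python3 - <<'E'
from h import *
from workcell import arm
np.set_printoptions(suppress=True,precision=4)
o=arm.observe(); print(where(o)); print(delta(o,-45.5,172,222)); print(f2w(-45.5,172))
t=dict(np.load("pics/top0.npz")); W=cloud(t,120,460,50,320).reshape(-1,3)
m=(W[:,2]>.085)&(W[:,0]<.78)&(W[:,0]>.3)
for y0 in np.arange(-.3,.45,.05):
    q=m&(W[:,1]>y0)&(W[:,1]<y0+.05); print(round(y0,2),W[q][:,0].min() if q.any() else None, W[q][:,2].max() if q.any() else None)
E
```

```text
(array([-197.9886, -649.413 ]), np.float64(221.58143963303257))
(array([ 0.5456, -0.6327,  0.0008]), array([-0.0016, -0.001 , -1.0427]))
[0.508  0.2018]
-0.3 0.643771946998867 0.2543859214200731
-0.25 None None
-0.2 0.5355696193718158 0.3867792621788837
-0.15 0.721948920890528 0.384204198184268
-0.1 0.7254281318559106 0.3138383870648015
-0.05 0.6520278756640583 0.21469452768858643
-0.0 0.6481040992865446 0.21736335404326357
0.05 0.7095088116132882 0.1860669801007222
0.1 0.6997296795917847 0.1873871149990023
0.15 0.6954283517823725 0.18803624227779847
0.2 0.6169770680225527 0.21111586033600682
0.25 0.6109192057387134 0.21699866753528574
0.3 0.6682603053383749 0.21374891766015236
0.35 0.7669763721321261 0.126138904466079
0.4 0.7694129891542492 0.11914253369615624
```

```bash
sed -i 's/yaw=TH+np.pi\/2/yaw=TH+np.pi/' h.py; python3 - <<'E'
from h import *
from workcell import arm
np.set_printoptions(suppress=True,precision=4)
o=arm.observe(); p=w2f([.41,-.05]); print(p,delta(o,*p,222))
t=dict(np.load("pics/top0.npz")); W=cloud(t,120,460,50,320).reshape(-1,3)
m=(W[:,2]>.085)&(W[:,0]<.62)&(W[:,0]>.3)&(W[:,1]<0.1)
print(W[m].min(0),W[m].max(0),m.sum())
E
```

```text
[-88.7828 -94.7206] (array([ 0.3738, -0.4241,  0.0004]), array([-0.0006, -0.0025, -2.6135]))
[ 0.5356 -0.3141  0.174 ] [ 0.6198 -0.1515  0.3868] 418
```

{"fn": "send_rows", "kwargs": {
  "plan": [
    [[0.032,-0.036,0],[0,0,-0.14],0],
    [[0.064,-0.072,0],[0,0,-0.28],0],
    [[0.096,-0.108,0],[0,0,-0.42],0],
    [[0.128,-0.144,0],[0,0,-0.56],0],
    [[0.16,-0.18,0],[0,0,-0.7],0],
    [[0.192,-0.216,0],[0,0,-0.84],0],
    [[0.224,-0.252,0],[0,0,-0.98],0],
    [[0.256,-0.288,0],[0,0,-1.12],0]
  ]
}}

```text
clock: 0.9
tool_pos: [0.3408, -0.2143, 0.2218]
tcp_rot: [-2.357, -2.074, -0.001]
contact_force: [0.8, -0.5, 0.7]
gripper_width: 0.0273
```

```bash
python3 - <<'E'
from h import *
from workcell import arm
np.set_printoptions(suppress=True,precision=4)
o=arm.observe(); print(o["clock"],o["tool_pos"],o["joint_pos"],o["contact_force"],o["gripper_width"]); p=w2f([.41,-.05]); print(delta(o,*p,222));print(delta(o,-45.5,172,180))
E
```

```text
0.9 [ 0.3408 -0.2143  0.2218] [-0.6469 -0.4438  1.7057  0.0013  1.8811 -0.5188] [ 0.8151 -0.4842  0.6958] 0.027270528640937222
(array([0.1717, 0.0477, 0.0001]), array([ 0.0008, -0.0019, -1.4882]))
(array([0.4339, 0.1129, 0.0425]), array([ 0.0008, -0.0019, -1.4882]))
```

{"fn": "send_rows", "kwargs": {
  "plan": [
    [[0.043,0.011,0],[0,0,-0.145],0],
    [[0.086,0.022,0],[0,0,-0.29],0],
    [[0.13,0.034,0],[0,0,-0.435],0],
    [[0.173,0.045,0],[0,0,-0.58],0],
    [[0.217,0.056,0],[0,0,-0.725],0],
    [[0.26,0.068,0],[0,0,-0.87],0],
    [[0.303,0.079,0],[0,0,-1.015],0],
    [[0.347,0.09,0],[0,0,-1.16],0]
  ]
}}

```text
clock: 1.7
tool_pos: [0.4744, 0.1203, 0.222]
tcp_rot: [-0.826, -3.03, -0.002]
contact_force: [-0.4, -0.2, 0.6]
gripper_width: 0.0006
```

```bash
cat > st.py <<'E'
from h import *
from workcell import arm
import sys
np.set_printoptions(suppress=True,precision=4)
o=arm.observe(); print("t",o["clock"],"fix",*where(o),"F",o["contact_force"],"w",o["gripper_width"],"q",o["joint_pos"])
f=o["contact_force"]; print("F in fixture axes",cc*f[0]+ss*f[1],-ss*f[0]+cc*f[1],f[2])
a=list(map(float,sys.argv[1:]))
for i in range(0,len(a),3): print(a[i:i+3],*delta(o,*a[i:i+3]))
E
python3 st.py -45.5 172 180 -45.5 172 30 -45.5 172 15
```

```text
t 1.7 fix [-61.3361  85.3198] 222.03090118699578 F [-0.3732 -0.1769  0.6015] w 0.0006296538858664274 q [ 0.1778 -0.2063  1.5179  0.0017  1.8304 -0.8603]
F in fixture axes -0.328071212291046 -0.2509504601475603 0.601521030451336
[-45.5, 172.0, 180.0] [0.0124 0.0872 0.0421] [ 0.0012 -0.0012 -0.322 ]
[-45.5, 172.0, 30.0] [0.0122 0.0871 0.1921] [ 0.0012 -0.0012 -0.322 ]
[-45.5, 172.0, 15.0] [0.0121 0.087  0.2071] [ 0.0012 -0.0012 -0.322 ]
```

{"fn": "send_rows", "kwargs": {
  "plan": [
    [[0.006,0.043,0.02],[0,0,-0.14],0],
    [[0.012,0.087,0.042],[0,0,-0.28],0],
    [[0.012,0.087,0.09],[0,0,-0.322],0],
    [[0.012,0.087,0.135],[0,0,-0.322],0],
    [[0.012,0.087,0.17],[0,0,-0.322],0],
    [[0.012,0.087,0.19],[0,0,-0.322],0],
    [[0.012,0.087,0.192],[0,0,-0.322],0]
  ]
}}

```text
clock: 2.4
tool_pos: [0.5055, 0.2009, 0.0257]
tcp_rot: [-0.329, -3.117, 0.003]
contact_force: [-1.2, 0.6, 1.3]
gripper_width: 0.0004
```

```bash
python3 st.py -45.5 172 17 -45.5 162 17; python3 - <<'E'
from h import *
from workcell import arm
t=arm.capture("top"); crop(t,215,355,180,285,5,"pics/t1.png")
s=arm.capture("scene"); crop(s,225,365,215,320,5,"pics/s1.png")
E
```

```text
t 2.4 fix [-47.7676 170.5821] 25.731197725689853 F [-1.2323  0.5533  1.2919] w 0.00035309501047679396 q [ 0.3147  0.0007  1.6748  0.0016  1.4739 -1.046 ]
F in fixture axes -1.320621164608168 0.2838932704724521 1.291922143712711
[-45.5, 172.0, 17.0] [-0.0023  0.0014  0.0087] [-0.0025 -0.0075  0.    ]
[-45.5, 162.0, 17.0] [-0.0023 -0.0086  0.0087] [-0.0025 -0.0075  0.    ]
```

View pics/s1.png

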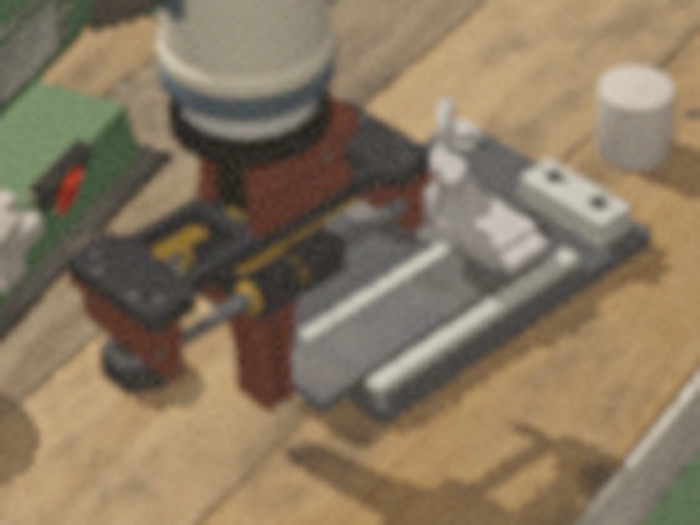

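View pics/t1.png

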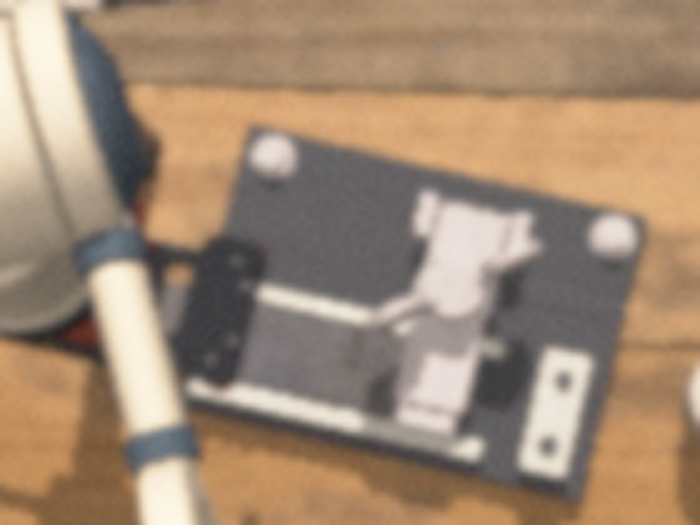

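{"fn": "send_rows", "kwargs": {
  "plan": [
    [[-0.002,0.001,0.009],[0,0,0],0],
    [[-0.002,-0.005,0.009],[0,0,0],0],
    [[-0.002,-0.01,0.009],[0,0,0],0],
    [[-0.002,-0.012,0.009],[0,0,0],0]
  ]
}}

```text
clock: 2.9
tool_pos: [0.5076, 0.1889, 0.0217]
tcp_rot: [-0.331, -3.123, -0.002]
contact_force: [1.0, -0.1, -0.1]
gripper_width: 0.0004
```

```bash
python3 st.py -45.5 130 16 -45.5 123 16
```

```text
t 2.9 fix [-43.2027 159.2433] 21.700609713160823 F [ 0.978  -0.0606 -0.0562] w 0.00040939742356962223 q [ 0.2924 -0.0097  1.6925  0.0015  1.459  -1.0676]
F in fixture axes 0.9690659110387488 0.14487971220451976 -0.05624104531544885
[-45.5, 130.0, 16.0] [ 0.0023 -0.0293  0.0057] [ 0.0012 -0.0009 -0.0006]
[-45.5, 123.0, 16.0] [ 0.0023 -0.0363  0.0057] [ 0.0012 -0.0009 -0.0006]
```

{"fn": "send_rows", "kwargs": {
  "plan": [
    [[0.002,0.002,0.006],[0,0,0],0],
    [[0.002,0.002,0.006],[0,0,0],0],
    [[0.002,0.002,0.006],[0,0,0],0]
  ]
}}

```text
clock: 3.2
tool_pos: [0.5058, 0.1913, 0.0155]
tcp_rot: [-0.33, -3.123, -0.002]
contact_force: [-0.6, -0.7, 0.2]
gripper_width: 0.0002
```

```bash
python3 st.py -45.5 130 16 -45.5 123 16
```

```text
t 3.2 fix [-45.4568 161.2733] 15.48361662738389 F [-0.581  -0.6894  0.2479] w 0.0002029773503202979 q [ 0.2977 -0.0065  1.7008  0.0015  1.4479 -1.0625]
F in fixture axes -0.42429493555397657 -0.7954681584790914 0.24793759937321383
[-45.5, 130.0, 16.0] [ 0.     -0.0313 -0.0005] [ 0.001  -0.0013 -0.0004]
[-45.5, 123.0, 16.0] [ 0.     -0.0383 -0.0006] [ 0.001  -0.0013 -0.0004]
```

Good. Push along fixture −y, slowly, to just short of home.

{"fn": "send_rows", "kwargs": {
  "plan": [
    [[0,-0.005,0],[0,0,0],0],
    [[0,-0.01,0],[0,0,0],0],
    [[0,-0.015,0],[0,0,0],0],
    [[0,-0.02,0],[0,0,0],0],
    [[0,-0.025,0],[0,0,0],0],
    [[0,-0.029,0],[0,0,0],0],
    [[0,-0.032,0],[0,0,0],0]
  ]
}}

```text
clock: 3.9
tool_pos: [0.4991, 0.1597, 0.0156]
tcp_rot: [-0.331, -3.123, -0.002]
contact_force: [0.5, 2.0, 1.2]
gripper_width: 0.0003
```

```bash
python3 st.py -45.5 123.5 15.5
```

```text
t 3.9 fix [-45.4075 128.93  ] 15.559680744766723 F [0.4919 2.0443 1.1678] w 0.0003211459333800355 q [ 0.2436 -0.0522  1.7454  0.0016  1.4488 -1.1164]
F in fixture axes 0.05435081165802913 2.1019452834175527 1.1677772154687942
[-45.5, 123.5, 15.5] [ 0.0001 -0.0054  0.0001] [ 0.0012 -0.0011 -0.0007]
```

{"fn": "send_rows", "kwargs": {
  "plan": [
    [[0,-0.002,0],[0,0,0],0],
    [[0,-0.004,0],[0,0,0],0],
    [[0,-0.005,0],[0,0,0],0],
    [[0,-0.006,0],[0,0,0],0]
  ]
}}

```text
clock: 4.3
tool_pos: [0.4979, 0.1538, 0.0156]
tcp_rot: [-0.331, -3.123, -0.002]
contact_force: [1.3, 3.4, 0.3]
gripper_width: 0.0007
```

```bash
python3 st.py -45.5 123.5 15.5
```

```text
t 4.3 fix [-45.4123 122.9621] 15.571367109020336 F [1.3283 3.4289 0.3171] w 0.0006790458292155617 q [ 0.2332 -0.0603  1.7532  0.0017  1.4491 -1.1269]
F in fixture axes 0.583265136361871 3.630675773170465 0.31705324787916034
[-45.5, 123.5, 15.5] [0.0001 0.0005 0.0001] [ 0.0014 -0.0011 -0.0006]
```

Still only sliding friction; continue in small steps until the force rises.

{"fn": "send_rows", "kwargs": {
  "plan": [
    [[0,-0.001,0],[0,0,0],0],
    [[0,-0.002,0],[0,0,0],0],
    [[0,-0.002,0],[0,0,0],0]
  ]
}}

```text
clock: 4.6
tool_pos: [0.4974, 0.1517, 0.0156]
tcp_rot: [-0.331, -3.123, -0.002]
contact_force: [0.7, 1.9, -0.3]
gripper_width: 0.0005
```

```bash
python3 st.py -45.5 123.5 15.5
```

```text
t 4.6 fix [-45.4074 120.814 ] 15.56287235247422 F [ 0.6588  1.9175 -0.3406] w 0.0005016964863152198 q [ 0.2296 -0.063   1.7559  0.0015  1.4493 -1.1304]
F in fixture axes 0.24402421338564906 2.012786671061078 -0.34061041934902403
[-45.5, 123.5, 15.5] [0.0001 0.0027 0.0001] [ 0.0012 -0.0011 -0.0007]
```

{"fn": "send_rows", "kwargs": {
  "plan": [
    [[0,-0.001,0],[0,0,0],0],
    [[0,-0.002,0],[0,0,0],0],
    [[0,-0.002,0],[0,0,0],0]
  ]
}}

```text
clock: 4.9
tool_pos: [0.4971, 0.1509, 0.0156]
tcp_rot: [-0.33, -3.124, -0.006]
contact_force: [1.7, 6.7, -0.9]
gripper_width: 0.0007
```

```bash
python3 st.py -45.5 123.5 15.5; python3 - <<'E'
from h import *
from workcell import arm
t=arm.capture("top"); crop(t,215,355,180,285,5,"pics/t2.png")
s=arm.capture("scene"); crop(s,225,365,215,320,5,"pics/s2.png")
E
```

```text
t 4.9 fix [-45.5061 119.9688] 15.643798899193008 F [ 1.6679  6.7489 -0.8886] w 0.0006933076403209714 q [ 0.2267 -0.0657  1.7583  0.0038  1.4484 -1.134 ]
F in fixture axes 0.22225818536487973 6.948369495770356 -0.888565446884453
[-45.5, 123.5, 15.5] [-0.      0.0035  0.0002] [ 0.0037 -0.001  -0.0002]
```

View pics/s2.png

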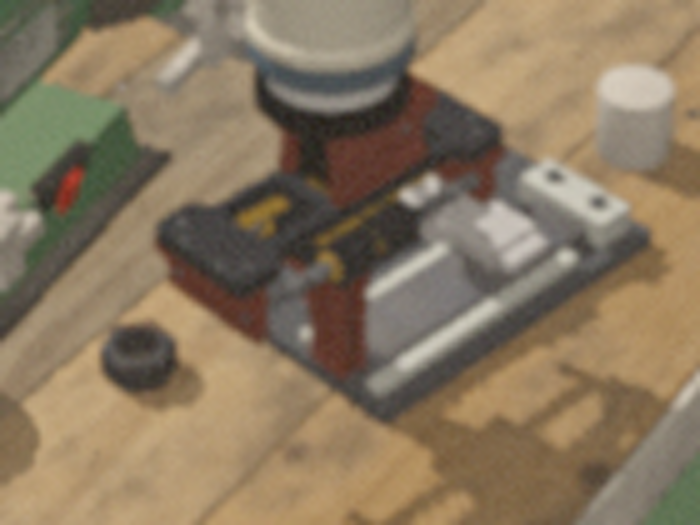

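View pics/t2.png

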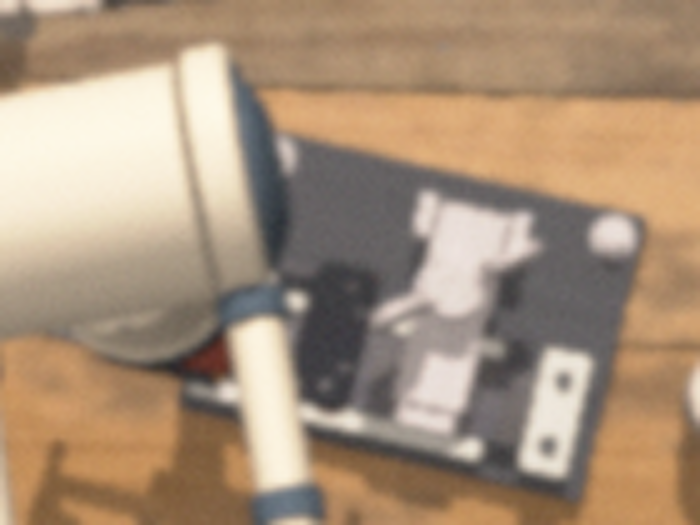

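{"fn": "send_rows", "kwargs": {
  "plan": [
    [[0,-0.001,0],[0,0,0],0],
    [[0,-0.0015,0],[0,0,0],0],
    [[0,-0.0015,0],[0,0,0],0]
  ]
}}

```text
clock: 5.3
tool_pos: [0.4969, 0.1509, 0.0157]
tcp_rot: [-0.329, -3.124, -0.01]
contact_force: [2.7, 8.0, -1.9]
gripper_width: 0.0005
```

```bash
python3 st.py -45.5 130 15.5 -45.5 150 120
```

```text
t 5.3 fix [-45.6931 119.9069] 15.65169463027612 F [ 2.6776  7.9869 -1.9274] w 0.0005341562178358772 q [ 0.225  -0.0676  1.76    0.0064  1.4474 -1.1367]
F in fixture axes 0.9512836545396581 8.369921136984342 -1.9273577703189702
[-45.5, 130.0, 15.5] [-0.0002  0.0101  0.0002] [ 0.0065 -0.0011  0.0004]
[-45.5, 150.0, 120.0] [-0.0001  0.0308 -0.1041] [ 0.0065 -0.0011  0.0004]
```

{"fn": "send_rows", "kwargs": {
  "plan": [
    [[0,0.005,0],[0.006,0,0],0],
    [[0,0.015,-0.005],[0.006,0,0],0],
    [[0,0.03,-0.05],[0.006,0,0],0],
    [[0,0.06,-0.1],[0.006,0,0],0],
    [[-0.01,0.1,-0.14],[0.006,0,0],0],
    [[-0.02,0.14,-0.14],[0.006,0,0],0],
    [[-0.03,0.165,-0.14],[0.006,0,0],0],
    [[-0.03,0.165,-0.14],[0.006,0,0],0]
  ]
}}

```text
clock: 6.1
tool_pos: [0.5614, 0.3081, 0.1559]
tcp_rot: [-0.325, -3.123, -0.0]
contact_force: [-0.6, 0.2, -0.8]
gripper_width: 0.0009
```

```bash
cat > look.py <<'E'
from h import *
from workcell import arm
import sys
n=sys.argv[1]
t=arm.capture("top"); crop(t,215,355,180,285,5,f"pics/t{n}.png"); np.savez(f"pics/t{n}.npz",**t)
s=arm.capture("scene"); crop(s,225,365,215,320,5,f"pics/s{n}.png")
W=cloud(t,235,355,195,285).reshape(-1,3); W=W[~np.isnan(W[:,0])]
L=np.array([w2f(p) for p in W]); Z=W[:,2]*1000; rr=np.hypot(*L.T)
w=(Z>65)&(Z<82)&(rr<54)&(rr>12); d=L[w]-0
if w.sum()>5:
    a=np.arctan2(d[:,1],d[:,0]); print("wing axis deg mod180",np.degrees(np.angle(np.exp(2j*a).mean()))/2, w.sum(), "z",np.percentile(Z[w],[50,80]))
b=(Z>16)&(Z<28)&(abs(L[:,0]+45.5)<15)&(L[:,1]>30)
print("bar end",np.percentile(L[b][:,1],[97,99,100]))
E
python3 look.py 3; python3 st.py
```

```text
wing axis deg mod180 -50.8636344032509 78 z [72.69263707 75.19516189]
bar end [109.14112468 111.0448263  120.65689007]
t 6.2 fix [-15.9373 284.0413] 155.79504185203288 F [ 0.6521 -0.669   0.0665] w 0.0008304329020060772 q [ 0.4454  0.1931  1.2372  0.0001  1.714  -0.9163]
F in fixture axes 0.7773388200931742 -0.518092942951224 0.06651484804052557
```

View pics/t3.png

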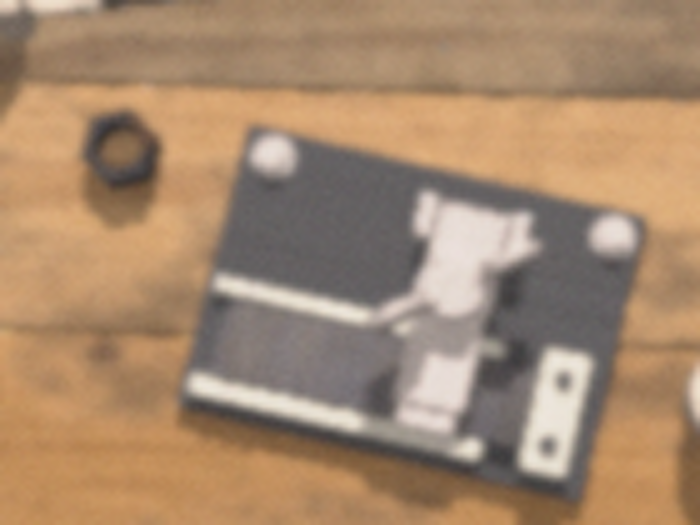

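```bash
python3 st.py -36 3 110 -36 3 52
```

```text
t 6.2 fix [-15.9373 284.0413] 155.79504185203288 F [ 0.6521 -0.669   0.0665] w 0.0008304329020060772 q [ 0.4454  0.1931  1.2372  0.0001  1.714  -0.9163]
F in fixture axes 0.7773388200931742 -0.518092942951224 0.06651484804052557
[-36.0, 3.0, 110.0] [ 0.0203 -0.2809  0.0463] [-0.0015 -0.0022  0.0012]
[-36.0, 3.0, 52.0] [ 0.0202 -0.2809  0.1043] [-0.0015 -0.0022  0.0012]
```

{"fn": "send_rows", "kwargs": {
  "plan": [
    [[0.003,-0.04,0],[0,0,0],0],
    [[0.006,-0.085,0.01],[0,0,0],0],
    [[0.01,-0.13,0.02],[0,0,0],0],
    [[0.013,-0.175,0.03],[0,0,0],0],
    [[0.016,-0.22,0.04],[0,0,0],0],
    [[0.02,-0.26,0.045],[0,0,0],0],
    [[0.02,-0.281,0.046],[0,0,0],0],
    [[0.02,-0.281,0.046],[0,0,0],0]
  ]
}}

```text
clock: 7.0
tool_pos: [0.4807, 0.0313, 0.1101]
tcp_rot: [-0.335, -3.121, 0.004]
contact_force: [0.5, -0.3, 0.3]
gripper_width: 0.0007
```

```bash
python3 st.py -36 3 52
```

```text
t 7.0 fix [-36.5851  -0.4519] 110.13343282942958 F [ 0.5024 -0.2599  0.3015] w 0.0006794508475966375 q [-0.0039 -0.2218  1.729  -0.0023  1.6372 -1.3608]
F in fixture axes 0.5456176325922762 -0.14931817636767986 0.30153710022194236
[-36.0, 3.0, 52.0] [-0.0007  0.0036  0.0581] [-0.0029 -0.0022 -0.0038]
```

{"fn": "send_rows", "kwargs": {
  "plan": [
    [[0,0.003,0.02],[0,0,-0.004],0],
    [[0,0.003,0.04],[0,0,-0.004],0],
    [[0,0.003,0.057],[0,0,-0.004],0],
    [[0,0.003,0.058],[0,0,-0.004],0],
    [[0,0.003,0.058],[0,0,-0.004],0]
  ]
}}

```text
clock: 7.5
tool_pos: [0.4809, 0.0344, 0.0523]
tcp_rot: [-0.329, -3.121, 0.004]
contact_force: [0.3, -0.1, 0.0]
gripper_width: 0.0002
```

```bash
cat > orb.py <<'E'
# orbit waypoints: python3 orb.py a0 a1 n r z
from h import *
from workcell import arm
import sys
a0,a1,n,r,z=map(float,sys.argv[1:6])
o=arm.observe(); p,zz=where(o); print("t",round(o["clock"],2),"ang",np.degrees(np.arctan2(p[1],p[0])),"r",np.hypot(*p),"z",zz)
f=o["contact_force"]; F=np.array([cc*f[0]+ss*f[1],-ss*f[0]+cc*f[1]]); tg=np.array([-p[1],p[0]])/np.hypot(*p)
print("Ftan(ccw+)",F@tg,"Frad",F@p/np.hypot(*p),"Fz",f[2])
for a in np.linspace(a0,a1,int(n)+1)[1:]:
    d,t=delta(o,r*np.cos(np.radians(a)),r*np.sin(np.radians(a)),z); print(round(a),np.round(d,4),np.round(t,3))
E
python3 orb.py 175 79 8 36 52
```

```text
t 7.5 ang 175.95101085846932 r 37.187668132979006 z 52.3304626422569
Ftan(ccw+) 0.01485293708475873 Frad -0.3013492744174785 Fz 0.023387132109967124
163 [-0.0027  0.0079  0.0003] [-0.003 -0.003  0.   ]
151 [-0.0056  0.0148  0.0003] [-0.003 -0.003  0.   ]
139 [-0.0099  0.021   0.0002] [-0.003 -0.003  0.   ]
127 [-0.0154  0.0261  0.0002] [-0.003 -0.003  0.   ]
115 [-0.0219  0.03    0.0002] [-0.003 -0.003  0.   ]
103 [-0.029   0.0324  0.0002] [-0.003 -0.003  0.   ]
91 [-0.0365  0.0334  0.0001] [-0.003 -0.003  0.   ]
79 [-0.044   0.0327  0.0001] [-0.003 -0.003  0.   ]
```

{"fn": "send_rows", "kwargs": {
  "plan": [
    [[-0.003,0.008,0],[0,0,0],0],
    [[-0.006,0.015,0],[0,0,0],0],
    [[-0.01,0.021,0],[0,0,0],0],
    [[-0.015,0.026,0],[0,0,0],0],
    [[-0.022,0.03,0],[0,0,0],0],
    [[-0.029,0.032,0],[0,0,0],0],
    [[-0.036,0.033,0],[0,0,0],0],
    [[-0.044,0.033,0],[0,0,0],0]
  ]
}}

```text
clock: 8.3
tool_pos: [0.5312, 0.0577, 0.0518]
tcp_rot: [-0.329, -3.121, 0.003]
contact_force: [-2.0, 0.5, -0.6]
gripper_width: 0.0006
```

```bash
python3 orb.py 79 -11 8 36 52; python3 look.py 4
```

```text
t 8.3 ang 78.50707835813506 r 36.657460727878366 z 51.84388953268852
Ftan(ccw+) 2.003228476168272 Frad -0.3624596533343548 Fz -0.6404218364402449
68 [-0.0063 -0.0026 -0.0002] [-0.003 -0.003  0.001]
56 [-0.0126 -0.0059 -0.0002] [-0.003 -0.003  0.001]
45 [-0.018  -0.0104 -0.0002] [-0.003 -0.003  0.001]
34 [-0.0225 -0.0158 -0.0002] [-0.003 -0.003  0.001]
23 [-0.0259 -0.022  -0.0002] [-0.003 -0.003  0.001]
12 [-0.028  -0.0288 -0.0002] [-0.003 -0.003  0.001]
0 [-0.0287 -0.0358 -0.0002] [-0.003 -0.003  0.001]
-11 [-0.028  -0.0428 -0.0001] [-0.003 -0.003  0.001]
bar end [107.82512075 110.25448211 111.03133109]
```

View pics/t4.png

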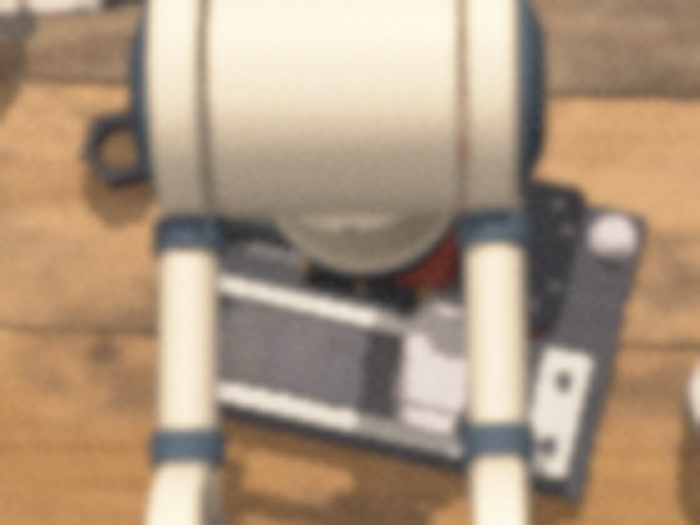

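View pics/s4.png

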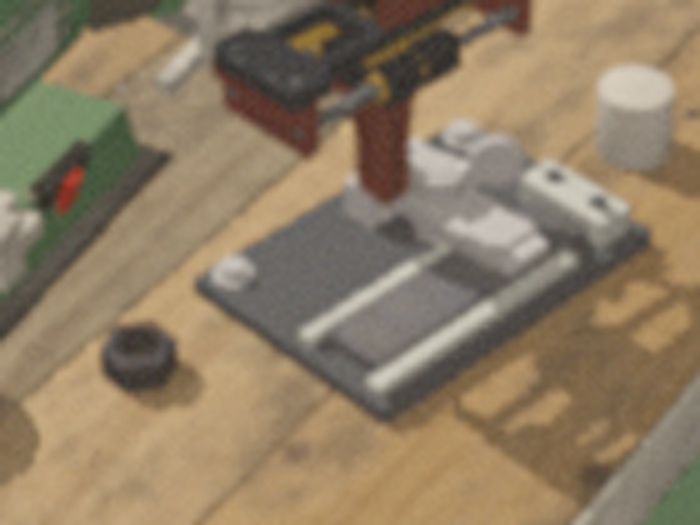

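The scene view shows the fingers at (385,180) pushing the wing, and the far wing has swung round to (495,150). Ftan is 2 N, as expected, so I'll carry on.

{"fn": "send_rows", "kwargs": {
  "plan": [
    [[-0.006,-0.003,0],[0,0,0],0],
    [[-0.0125,-0.006,0],[0,0,0],0],
    [[-0.018,-0.0105,0],[0,0,0],0],
    [[-0.0225,-0.016,0],[0,0,0],0],
    [[-0.026,-0.022,0],[0,0,0],0],
    [[-0.028,-0.029,0],[0,0,0],0],
    [[-0.0285,-0.036,0],[0,0,0],0],
    [[-0.028,-0.043,0],[0,0,0],0]
  ]
}}

```text
clock: 9.2
tool_pos: [0.5505, 0.0089, 0.0522]
tcp_rot: [-0.33, -3.123, 0.003]
contact_force: [1.9, 1.9, -0.8]
gripper_width: 0.0006
```

```bash
python3 orb.py -11 -99 8 36 51
```

```text
t 9.2 ang -12.143930332502244 r 37.17221257210301 z 52.19792443025146
Ftan(ccw+) 2.546989310411361 Frad 0.9110208563002387 Fz -0.8290902152905794
-22 [ 0.003  -0.0057  0.0012] [-0.002 -0.001 -0.   ]
-33 [ 0.0061 -0.0118  0.0012] [-0.002 -0.001 -0.   ]
-44 [ 0.0104 -0.0172  0.0012] [-0.002 -0.001 -0.   ]
-55 [ 0.0157 -0.0217  0.0013] [-0.002 -0.001 -0.   ]
-66 [ 0.0217 -0.0251  0.0013] [-0.002 -0.001 -0.   ]
-77 [ 0.0282 -0.0273  0.0013] [-0.002 -0.001 -0.   ]
-88 [ 0.0351 -0.0282  0.0013] [-0.002 -0.001 -0.   ]
-99 [ 0.042  -0.0277  0.0013] [-0.002 -0.001 -0.   ]
```

{"fn": "send_rows", "kwargs": {
  "plan": [
    [[0.003,-0.006,0.001],[0,0,0],0],
    [[0.006,-0.012,0.001],[0,0,0],0],
    [[0.0105,-0.017,0.001],[0,0,0],0],
    [[0.0155,-0.0215,0.001],[0,0,0],0],
    [[0.0215,-0.025,0.001],[0,0,0],0],
    [[0.028,-0.027,0.001],[0,0,0],0],
    [[0.035,-0.028,0.001],[0,0,0],0],
    [[0.042,-0.0275,0.001],[0,0,0],0]
  ]
}}

```text
clock: 10.0
tool_pos: [0.5032, -0.0094, 0.0515]
tcp_rot: [-0.33, -3.123, 0.004]
contact_force: [1.8, 0.2, -0.4]
gripper_width: 0.0003
```

```bash
python3 orb.py -99 -134 5 36 51; python3 look.py 5
```

```text
t 10.0 ang -99.76927996917064 r 36.11580157773408 z 51.45681204537034
Ftan(ccw+) 1.632341233751311 Frad -0.8525821910617678 Fz -0.4398924709129719
-106 [0.0038 0.001  0.0005] [-0.003 -0.001 -0.   ]
-113 [0.0079 0.0025 0.0005] [-0.003 -0.001 -0.   ]
-120 [0.0119 0.0044 0.0005] [-0.003 -0.001 -0.   ]
-127 [0.0155 0.0068 0.0004] [-0.003 -0.001 -0.   ]
-134 [0.0189 0.0097 0.0004] [-0.003 -0.001 -0.   ]
bar end [109.82720444 111.26634547 123.18942014]
```

View pics/s5.png

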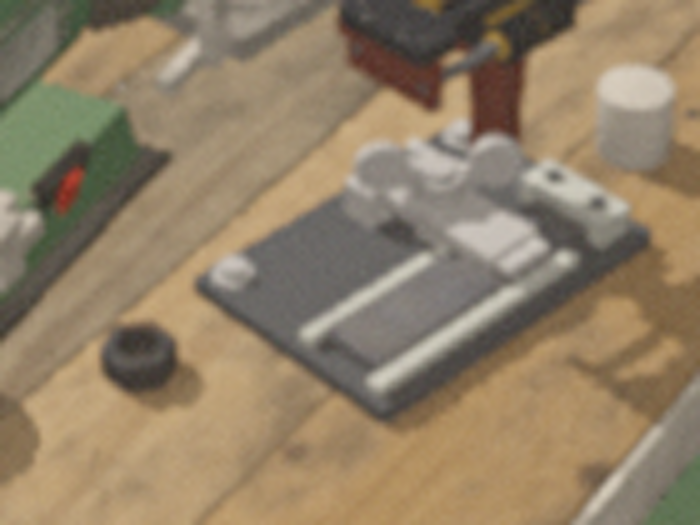

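{"fn": "send_rows", "kwargs": {
  "plan": [
    [[0.004,0.001,0],[0,0,0],0],
    [[0.008,0.0025,0],[0,0,0],0],
    [[0.012,0.0045,0],[0,0,0],0],
    [[0.0155,0.007,0],[0,0,0],0],
    [[0.019,0.0095,0],[0,0,0],0]
  ]
}}

```text
clock: 10.6
tool_pos: [0.4857, 0.0043, 0.0513]
tcp_rot: [-0.329, -3.122, 0.004]
contact_force: [0.8, -1.0, 0.4]
gripper_width: 0.0003
```

```bash
python3 orb.py -134 -154 4 36 51
```

```text
t 10.6 ang -135.34663807206104 r 36.65351120550875 z 51.272276526891204
Ftan(ccw+) 1.252179186373003 Frad -0.15131272800665285 Fz 0.3725381234231979
-139 [0.0011 0.0021 0.0003] [-0.003 -0.002  0.   ]
-144 [0.003  0.0046 0.0003] [-0.003 -0.002  0.   ]
-149 [0.0048 0.0072 0.0003] [-0.003 -0.002  0.   ]
-154 [0.0063 0.01   0.0003] [-0.003 -0.002  0.   ]
```

{"fn": "send_rows", "kwargs": {
  "plan": [
    [[0.001,0.002,0],[0,0,0],0],
    [[0.003,0.0045,0],[0,0,0],0],
    [[0.005,0.007,0],[0,0,0],0],
    [[0.0065,0.01,0],[0,0,0],0]
  ]
}}

```text
clock: 11.0
tool_pos: [0.4813, 0.0157, 0.0512]
tcp_rot: [-0.329, -3.122, 0.004]
contact_force: [0.5, -2.1, -0.8]
gripper_width: 0.0007
```

```bash
python3 orb.py -154 -170 4 36 51
```

```text
t 11.0 ang -154.53564153794923 r 36.32751281779123 z 51.19179158635712
Ftan(ccw+) 2.1980020071988853 Frad -0.009872403400439341 Fz -0.7640104863293172
-158 [0.0006 0.0021 0.0002] [-0.003 -0.002  0.   ]
-162 [0.0014 0.0045 0.0002] [-0.003 -0.002  0.   ]
-166 [0.0021 0.0069 0.0002] [-0.003 -0.002  0.   ]
-170 [0.0027 0.0094 0.0002] [-0.003 -0.002  0.   ]
```

{"fn": "send_rows", "kwargs": {
  "plan": [
    [[0.0005,0.002,0],[0,0,0],0],
    [[0.0015,0.0045,0],[0,0,0],0],
    [[0.002,0.007,0],[0,0,0],0],
    [[0.0025,0.0095,0],[0,0,0],0]
  ]
}}

```text
clock: 11.4
tool_pos: [0.4808, 0.0254, 0.0511]
tcp_rot: [-0.33, -3.121, 0.005]
contact_force: [0.6, -3.8, -0.7]
gripper_width: 0.0004
```

```bash
python3 orb.py -170 -186 4 36 51; python3 look.py 6
```

```text
t 11.4 ang -170.01461796171813 r 35.841879775076805 z 51.1262834178583
Ftan(ccw+) 3.8117165526037313 Frad -0.7227048050250189 Fz -0.6644358442033733
-174 [0.0005 0.0025 0.0001] [-0.004 -0.002 -0.   ]
-178 [0.0007 0.005  0.0001] [-0.004 -0.002 -0.   ]
-182 [0.0007 0.0075 0.0001] [-0.004 -0.002 -0.   ]
-186 [0.0005 0.01   0.0001] [-0.004 -0.002 -0.   ]
bar end [116.94759494 121.80817391 123.95401731]
```

View pics/s6.png

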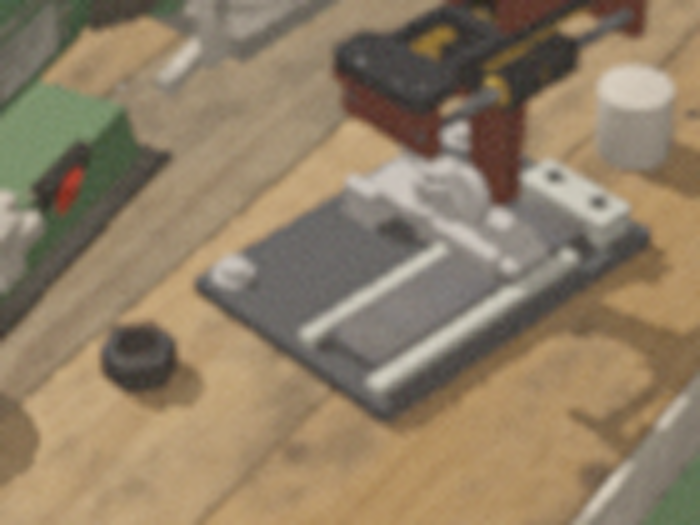

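{"fn": "send_rows", "kwargs": {
  "plan": [
    [[0.0005,0.0025,0],[0,0,0],0],
    [[0.0005,0.005,0],[0,0,0],0],
    [[0.0005,0.005,0],[0,0,0],0]
  ]
}}

```text
clock: 11.8
tool_pos: [0.4808, 0.0284, 0.0511]
tcp_rot: [-0.331, -3.12, 0.012]
contact_force: [-1.5, -11.3, 1.1]
gripper_width: 0.0003
```

```bash
python3 orb.py -178 -190 4 36 51
```

```text
t 11.8 ang -174.86354606647862 r 36.10499017652471 z 51.0655626593899
Ftan(ccw+) 11.35828179595484 Frad 0.10846786242428605 Fz 1.0876785777867215
-181 [0.     0.0039 0.    ] [-0.008 -0.003 -0.001]
-184 [-0.      0.0057  0.    ] [-0.008 -0.003 -0.001]
-187 [-0.0002  0.0076  0.    ] [-0.008 -0.003 -0.001]
-190 [-0.0005  0.0095 -0.    ] [-0.008 -0.003 -0.001]
```

{"fn": "send_rows", "kwargs": {
  "plan": [
    [[0,0.002,0],[0,0,0],0],
    [[0,0.004,0],[0,0,0],0],
    [[0,0.005,0],[0,0,0],0],
    [[0,0.005,0],[0,0,0],0]
  ]
}}

```text
clock: 12.2
tool_pos: [0.4808, 0.0287, 0.0511]
tcp_rot: [-0.335, -3.118, 0.028]
contact_force: [-5.2, -20.4, 3.6]
gripper_width: 0.0003
```

```bash
python3 orb.py -178 -190 4 36 51
```

```text
t 12.2 ang -175.24386722582355 r 36.0667829897775 z 51.09255587370336
Ftan(ccw+) 20.906817617822497 Frad 2.5640736772878507 Fz 3.578698650738591
-181 [0.0001 0.0036 0.    ] [-0.018 -0.004 -0.004]
-184 [-0.      0.0055 -0.    ] [-0.018 -0.004 -0.004]
-187 [-0.0002  0.0074 -0.    ] [-0.018 -0.004 -0.004]
-190 [-0.0005  0.0092 -0.0001] [-0.018 -0.004 -0.004]
```

The nut doesn't move at 21 N (0.75 N m), so this is the hard stop. Back off and look.

{"fn": "send_rows", "kwargs": {
  "plan": [
    [[0,-0.006,0],[-0.018,0,0],0],
    [[0,-0.012,0],[-0.018,0,0],0],
    [[0,-0.012,-0.03],[-0.018,0,0],0],
    [[0,-0.012,-0.07],[-0.018,0,0],0],
    [[0.03,-0.012,-0.11],[-0.018,0,0],0],
    [[0.06,-0.03,-0.13],[-0.018,0,0],0],
    [[0.09,-0.07,-0.13],[-0.018,0,0],0],
    [[0.1,-0.11,-0.13],[-0.018,0,0],0]
  ]
}}

```text
clock: 13.0
tool_pos: [0.3595, -0.0547, 0.1849]
tcp_rot: [-0.33, -3.124, -0.002]
contact_force: [1.3, -1.2, -0.1]
gripper_width: 0.0004
```

{"fn": "send_rows", "kwargs": {
  "plan": [
    [[0.01,-0.04,0],[0,0,0],0],
    [[0.02,-0.08,0],[0,0,0],0],
    [[0.03,-0.12,0],[0,0,0],0],
    [[0.03,-0.13,0],[0,0,0],0],
    [[0.03,-0.13,0],[0,0,0],0]
  ]
}}

```text
clock: 13.5
tool_pos: [0.3029, -0.176, 0.1847]
tcp_rot: [-0.334, -3.124, -0.004]
contact_force: [-0.5, 0.3, -0.8]
gripper_width: 0.0005
```

```bash
python3 look.py 7; python3 st.py
```

```text
wing axis deg mod180 -18.041966103034838 60 z [70.34531417 72.27476457]
bar end [109.58302377 111.06974606 119.4917461 ]
t 13.6 fix [-166.8674 -238.8312] 184.73257268598715 F [ 0.5105  0.3973 -0.1329] w 0.00047998301870368586 q [-0.6213 -0.6096  1.8823  0.0021  1.8704 -1.9816]
F in fixture axes 0.4162989329495936 0.4951010693736844 -0.13286269939340387
```

View pics/t7.png

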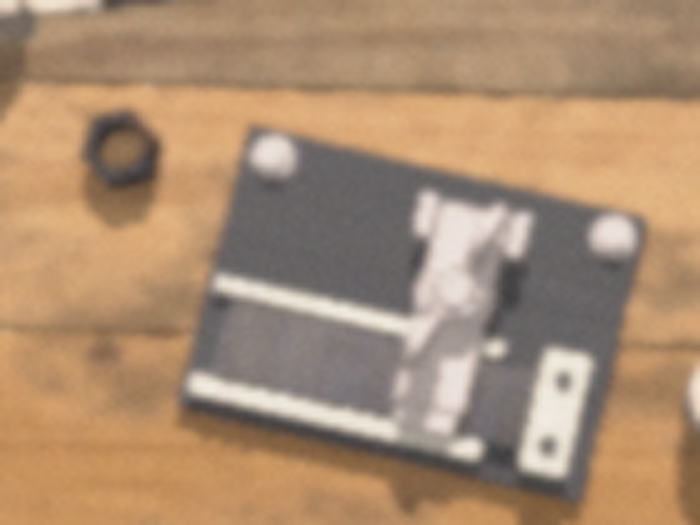

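View pics/s7.png

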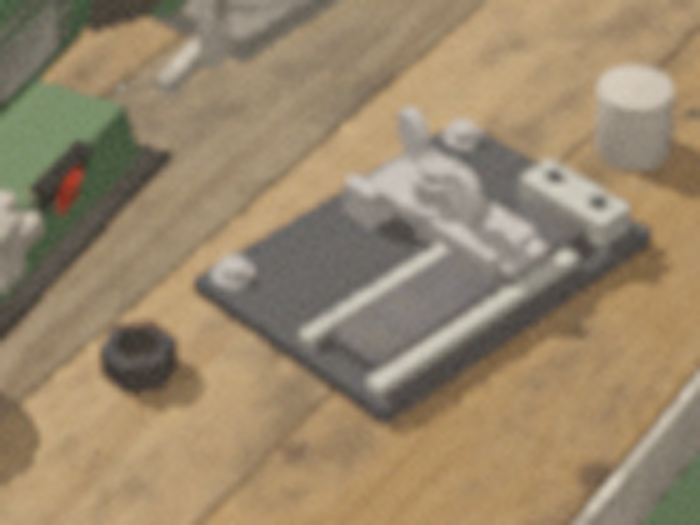

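```bash
python3 - <<'E'
from workcell import arm
print(arm.close_job())
E
```

```text
the job is handed in; nothing more can be done
None
```

The bar is home against the end stop, the wing nut is run down to its hard stop, and I handed the job in at about 13.6 s. The hand-in gave no verdict.

- **Bar:** I pushed its free end along the channel with shut fingertips until it stalled at about 8 N. The top camera put that end at fixture y of about 110 to 111 mm, where home is 110. It read the same after tightening.
- **Wing nut:** I swept one wing clockwise in a single circling stroke, never closing on it. Turning took about 2 N, and at the end it would not move at 21 N. The final picture shows it turned about 327° (5.7 rad), which fits starting at about 0.9 rad and stopping at 6.6.
- **Wing height:** The wing tops dropped from about 75 mm to 72 mm. That is about 3 mm by noisy depth readings, against the 3.6 mm the turn should give.
- **Clearances:** The fingers were backed off and clear of everything. The hex nut and slug looked unmoved in the pictures. I did not re-check the spanner, pliers or chisel after the moves, but the planned path stayed well away from them.
- **Not measured:** I could not read the clamping force of the strap on the bar. I infer it from the hard stop and the wing height.

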